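Empty the two-mouthed parts tote and heft it for leftovers

TASK

Empty the dark parts tote into the aluminium tray: tip one of its mouths over the tray, then hold the tote level and still in the air to feel by its weight whether brass spacers remain inside, and if so tip it the other way over the tray. Finish with every spacer in the tray and the empty tote standing upright, let go, in the middle of the black rubber mat, leaving the other things on the bench alone.

Things in the scene. Friction and masses are not known exactly. Their poses are not given: they have to be found in the camera images.
- tote: dark roofed parts tote, 130 long (its x) x 56 wide (its y), 66 high to its flat roof, open at both ends. Origin at the centre of its underside, z up. It starts level on the bench, its length across the bench within 35 degrees. A full-height wall across the middle makes two chambers, each with a mouth at its own end. Empty it weighs 0.31 to 0.37 kg
- tote_grip (a point): centre of the solid grey grip block on the tote's roof: 28 (tote x) x 44 (tote y), 46 high, from 66 to 112 above the tote's underside. This point lies on the middle line, 92 above the underside; axes as the tote's
- mouth_a (a point): middle of the floor edge of the mouth at the tote's +x end, 65 from the middle and 27 above the underside; the mouth is 48 wide and 33 high. The chamber floor rises at 18 degrees from the middle wall to this edge, so a spacer stays in while the tote is level and rolls out when this end is dipped well past 18 degrees (40 is ample, for a second; if one hangs up, tip again); the other chamber keeps its spacer meanwhile
- mouth_b (a point): the like for the mouth at the tote's -x end (the tote is alike at both ends)
- tote_roof (a point): middle of the roof's top, where the grip block stands. Under the roof, unseen from above, lie one or two plain round brass spacers, 24 in diameter, 45 long, 0.145 kg each, across the tote so that they roll; at most one to a chamber, either chamber. There are two spacers in all: if only one is in the tote, the other already lies in the tray
- tray_in (a point): centre of the tray's inner floor. Fixed aluminium tray with a black rubber lining, outside 200 (x) x 180 (y), walls 5 thick, inner floor 10.5 above the bench, wall tops 45 above the bench. The tray is square to the world axes within 10 degrees
- mat: plain black rubber mat fixed on the bench, 180 x 180 and 5 thick; the origin is the centre of its underside on the bench, z up. The emptied tote is to stand here, any way round
- tray: the tray; the origin is the centre of its underside on the bench
- board: bystander: green circuit board with black chips, 80 x 130, 15 high over its parts, origin at the centre of its underside
- tape: bystander: roll of blue tape lying flat, 90 across, 19 high, origin at the centre of its underside
- driver: bystander: screwdriver lying on the bench, 180 long
Mind the look-alikes: they are no part of the job. Of the things like the tote, leave any that is pink; of the rest the larger one is meant.

How it is judged:
By the outcome, as a careful person would: the job done as asked, in the order asked, and still so for the second after the job is handed in, with the robot touching nothing.
It also fails if it takes over 54 s, if anything falls off the work surface, if the arm or the gripper's body presses on something with over 40 N, if the wrist force passes 120 N, or if a joint passes its speed limit or range.

ROBOT

A 6-joint arm with a two-finger parallel gripper is mounted at the origin on the work surface. World frame = base frame: x ahead of the robot, y to its left, z up, the work surface at z = 0. Lengths are in m, angles in rad, forces in N, time in s.
With the tool pointing down it reaches from about 0.325 to 0.85 m from the base axis. Payload 15.5 kg.
Tool frame: the origin (TCP) lies between the finger pads; the fingertips stand 11 mm ahead of it and the grasp point (between the pads) lies 8 mm behind it; z points along the fingers, y is the line along which they close (so a half turn about z gives the same grasp; the last joint's range is limited). The gripper opens to 91 mm and grips with 3 to 60 N. Pads are 32 mm wide; open, the fingers measure 118 mm over their backs; the gripper's body (76 mm by 178 mm) begins 60 mm behind the grasp point.
Start: joints at [1.24, 0.494, 1.345, -0, 1.302, -0.096], TCP at [0.146, 0.608, 0.225] pointing down, gripper open.
Joint ranges: [-2.91, 2.91], [-0.82, 2.16], [0.22, 2.67], [-1.22, 4.37], [0.12, 2.79], [-3.08, 3.08]. Speed limits (rad/s): [1.89, 1.89, 2.57, 3.01, 3.01, 3.01].

INTERFACE

Orientations are given as a unit quaternion [x, y, z, w].
In Python, from rig import env, imaging gives the robot as it stands. The module is installed in compiled form; this text tells all that it offers.
- The arm moves only by the tool carry_out, never from a script. Its argument "targets" is one flat list of numbers, 5 for each row, row after row: the closure, from 0 (fully open) to 1 (shut), then the shift along the tool's x, y, z in m, then the turn about the tool's z in degrees. In form: [gripper, dx, dy, dz, twist, gripper, dx, dy, dz, twist, ...]. A call has 1 to 20 rows; each row shifts and turns the commanded pose from where the row before left it, along the tool's axes as they then stand; what a row does not reach is not made up. A row lasts 1/12 s, in which the tool goes at most 41.7 mm and 7.16 degrees, less where a joint would pass 70% of its speed; a pose out of reach is approached as far as the arm can. A call with a gripper value outside its range is refused whole. The fingers move at their own pace and stop on an object; the grip force is fixed at half the most. Time passes only in rows, so rows that do not move let the fingers close. It gives the time, the measured TCP pose, the force, the opening and the grip force at its end, in the units of the state.
- env.state(): the state, without advancing time (a new reading comes with each control period).
- imaging.capture(name): name is "scene" or "side" or "wrist"; returns (picture, depth): 400x640x3 uint8, blue, green, red; 400x640 float32, m along the optical axis (not along the pixel's ray), 0 where there is no reading.
- imaging.get_calibration(name): a dict with "fx", "fy", "cx", "cy" (pixels), "R" (3x3) and "t" (3): a world point X has camera coordinates R X + t. Camera axes: x right, y down, z forward; pixel columns grow to the right and rows downward; lengths in m; the calibration is good to about 2 mm. A picture is of the moment at which its call begins: read the wrist's pose just before it. get_calibration takes no time and is no camera call; for the wrist camera it gives the pose at the moment of the call.
- env.hand_in(): hands the job in; it is judged then, once.
Trained networks look in the newest picture that a camera, given by its name, has taken for a name from the list of things; names that differ only in an ending like _2 or _b are one class to them, and where a whole thing is asked for, a point or a joint stands for the part that bears it (a point fixed in the world has none). Each returns a list of dicts, best first, with "conf" (0 to 1); they miss things now and then, are a little off and sometimes report something else, mostly with a low value. They report only what shows in the picture. A call takes as long as a camera call. They do not tell look-alikes from the thing itself.
- imaging.silhouettes(thing, camera): "region" (400x640 bool, what is visible of it) and "location" ([column, row] in pixels, amid what is visible of it).
- imaging.landmark_of(thing, camera): "location" ([column, row] in pixels: a listed point, or the origin of a listed thing).
The state is a dict: "time": time; "qpos": joint angles; "qvel": joint speeds; "joint_efforts": joint torques, N m; "tcp_pos": TCP position; "eef_rot": TCP orientation; "force": force on the tool from outside, world axes, zero at the start; "ft_torque": the same for the moment, N m; "opening": finger opening in m; "finger_force": force on a finger pad.
Only numpy, scipy, OpenCV 4.12 (cv2) and the standard library are available. Lean on these libraries where they do the work, as an engineer would, in place of code of your own. Each camera call takes 0.05 s, during which the arm holds its last target. There are 200 camera calls.

## Working session

There is one attempt and no reset: what is moved stays moved. The work goes in short steps, Python scripts to look and compute and a tool call to move; the robot and the scene stay as the last step left them, time stands still between calls to the robot, and variables do not carry over. Pictures are saved under pics/ and viewed, at most 10 in all, crops included, and the job is handed in when it is done.

Besides the shell and the picture viewer there is one more tool, called after "Call:" in YAML: its name, and indented under it one key for each argument. carry_out: Moves the arm, as the interface text tells. Its arguments: {"type":"object","properties":{"targets":{"type":"array"}},"required":["targets"]}

```bash
mkdir -p pics; cat > h.py <<'E'
from rig import env, imaging
import numpy as np, cv2
from scipy.spatial.transform import Rotation as Rn
def back(cal,u,v,d):
    c=np.array([(u-cal["cx"])/cal["fx"]*d,(v-cal["cy"])/cal["fy"]*d,d]); return cal["R"].T@(c-cal["t"])
def cloud(cal,dep):
    v,u=np.mgrid[0:400,0:640]; c=np.stack([(u-cal["cx"])/cal["fx"]*dep,(v-cal["cy"])/cal["fy"]*dep,dep],-1)
    return (c-cal["t"])@cal["R"]
def onz(cal,u,v,z):
    r=cal["R"].T@np.array([(u-cal["cx"])/cal["fx"],(v-cal["cy"])/cal["fy"],1]); o=-cal["R"].T@cal["t"]
    return o+r*(z-o[2])/r[2]
E
python3 - <<'E'
from h import *
s=env.state();print({k:np.round(v,3).tolist() for k,v in s.items()})
for c in ["scene","side"]:
    im,d=imaging.capture(c);cv2.imwrite(f"pics/{c}0.png",im);cal=imaging.get_calibration(c)
    P=cloud(cal,d);np.savez(f"{c}0.npz",im=im,d=d)
    print(c,(-cal["R"].T@cal["t"]).round(3))
    for t in ["tote","tray","mat","board","tape","driver"]:
        for r in imaging.silhouettes(t,c):
            m=r["region"]&(d>0);q=P[m]
            if len(q)==0: continue
            top=q[q[:,2]>np.percentile(q[:,2],60)]
            print(t,round(r["conf"],2),np.round(r["location"]),m.sum(),np.median(q,0).round(3),np.percentile(q,2,0).round(3),np.percentile(q,98,0).round(3))
    for t in ["tote_grip","tray_in","mat"]:
        for r in imaging.landmark_of(t,c):
            print(t,round(r["conf"],2),np.round(r["location"]),onz(cal,*r["location"],{"tote_grip":.092,"tray_in":.0105,"mat":.0}[t]).round(3))
E
```

```text
{'time': 0.0, 'qpos': [1.239, 0.494, 1.346, 0.0, 1.302, -0.096], 'qvel': [0.001, -0.001, 0.001, -0.001, -0.001, -0.001], 'joint_efforts': [0.0, -87.88, -38.187, 0.071, 0.053, -0.0], 'tcp_pos': [0.146, 0.607, 0.224], 'eef_rot': [0.118, 0.993, -0.001, -0.0], 'force': [0.045, 0.054, 0.35], 'ft_torque': [0.058, 0.002, 0.003], 'finger_force': 0.0, 'opening': 0.091}
scene [ 1.352 -0.048  0.616]
tote 0.74 [400. 184.] 1413 [0.473 0.361 0.05 ] [ 0.42   0.302 -0.   ] [0.496 0.423 0.109]
tote 0.68 [373. 165.] 354 [0.34  0.338 0.044] [0.304 0.307 0.002] [0.37  0.385 0.078]
tote 0.45 [370. 262.] 511 [0.735 0.186 0.016] [ 0.695  0.137 -0.003] [0.742 0.302 0.024]
tray 0.96 [276. 218.] 3728 [ 0.513 -0.003  0.009] [ 0.405 -0.09  -0.001] [0.616 0.092 0.042]
mat 0.76 [143. 258.] 3625 [ 0.578 -0.335  0.001] [ 0.475 -0.423 -0.003] [ 0.657 -0.246  0.004]
board 0.92 [292. 288.] 1585 [0.764 0.005 0.002] [ 0.721 -0.055 -0.001] [0.801 0.069 0.013]
board 0.38 [398. 186.] 1423 [0.473 0.361 0.05 ] [ 0.415  0.302 -0.   ] [0.496 0.424 0.109]
tape 0.79 [194. 287.] 873 [ 0.745 -0.198  0.015] [ 0.697 -0.235 -0.   ] [
[... 761 characters left out ...]
8  0.006] [ 0.472 -0.421  0.001] [ 0.649 -0.246  0.011]
board 0.88 [388. 196.] 689 [0.755 0.004 0.007] [ 0.716 -0.055  0.   ] [0.795 0.068 0.017]
tape 0.71 [426. 241.] 436 [ 0.725 -0.199  0.018] [ 0.688 -0.24   0.004] [ 0.77  -0.156  0.025]
tape 0.34 [425. 302.] 3696 [ 0.558 -0.338  0.006] [ 0.472 -0.421  0.001] [ 0.649 -0.245  0.011]
driver 0.66 [344. 174.] 160 [0.72  0.172 0.023] [0.712 0.135 0.009] [0.733 0.221 0.031]
tote_grip 0.9 [217. 184.] [0.318 0.329 0.092]
tote_grip 0.75 [247. 157.] [0.462 0.38  0.092]
tote_grip 0.73 [222. 133.] [0.466 0.546 0.092]
tote_grip 0.19 [243. 164.] [0.433 0.359 0.092]
tray_in 0.74 [330. 233.] [0.51  0.001 0.01 ]
mat 0.67 [426. 298.] [ 0.569 -0.337  0.   ]
```

View pics/scene0.png

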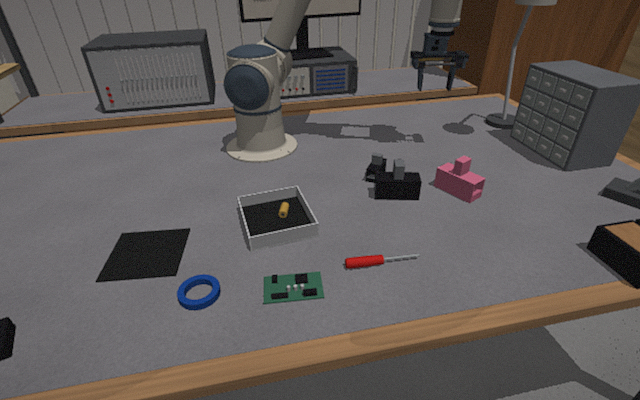

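View pics/side0.png

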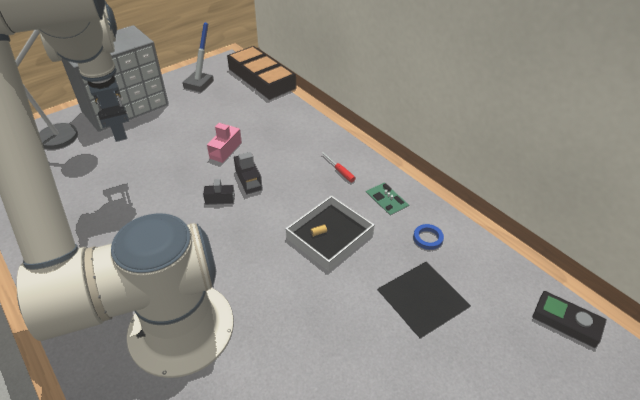

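Candidates for the tote:
- Dark large, at scene (398,185).
- Dark small, at (375,168).
- Pink, at (460,180), ruled out by its colour.

I choose the larger dark one, near world (0.45, 0.36). One spacer already lies in the tray at (283,210). Moves only allow shifts and a twist, so I'll see how the arm behaves at its reach limit while fitting the tote's pose.

```bash
python3 - <<'E'
from h import *
P=[];I=[]
for c in ["scene","side"]:
    z=np.load(c+"0.npz");p=cloud(imaging.get_calibration(c),z["d"]);ok=z["d"]>0
    m=ok&(p[...,0]>.37)&(p[...,0]<.55)&(p[...,1]>.27)&(p[...,1]<.46)&(p[...,2]>.02)&(p[...,2]<.13)
    q=p[m]; 
    for n,a,b in [("roof",.058,.078),("grip",.1,.125)]:
        w=q[(q[:,2]>a)&(q[:,2]<b)]
        r=cv2.minAreaRect((w[:,:2]*1000).astype(np.float32));print(c,n,len(w),r, w.mean(0).round(3))
im=np.load("side0.npz")["im"];a=cv2.resize(im[110:220,180:290],None,fx=5,fy=5,interpolation=cv2.INTER_CUBIC);cv2.imwrite("pics/crop.png",a)
E
```

```text
scene roof 438 ((455.4800720214844, 367.775634765625), (128.7799072265625, 59.48490524291992), 73.27323913574219) [0.46  0.365 0.064]
scene grip 93 ((455.8619079589844, 367.0614929199219), (27.679031372070312, 45.11661911010742), 76.07225799560547) [0.459 0.365 0.108]
side roof 282 ((450.513427734375, 366.6670837402344), (136.60906982421875, 56.70188903808594), 74.37366485595703) [0.44  0.346 0.068]
side grip 110 ((450.27496337890625, 365.79986572265625), (31.859830856323242, 47.18918228149414), 81.82897186279297) [0.449 0.363 0.111]
```

View pics/crop.png

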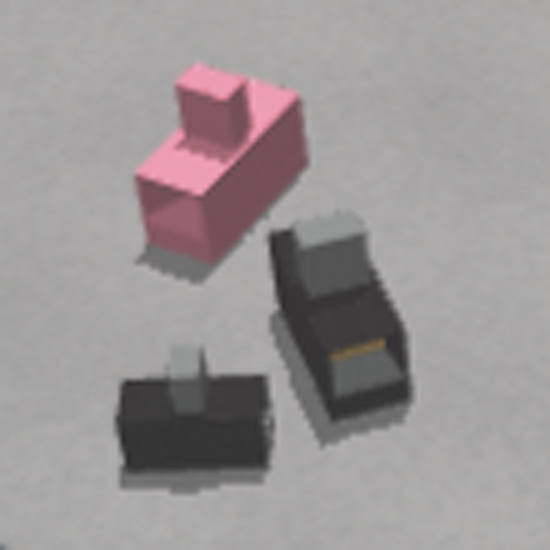

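Call:
carry_out:
  targets: [0, 0, 0, -0.04, 0, 0, 0, 0, -0.04, 0, 0, 0, 0, -0.04, 0, 0, 0, 0, -0.04, 0, 0, 0, 0, -0.04, 0, 0, 0, 0, -0.04, 0, 0, 0, 0, -0.04, 0, 0, 0, 0, -0.04, 0, 0, 0, 0, -0.04, 0, 0, 0, 0, -0.04, 0, 0, 0, 0, -0.04, 0, 0, 0, 0, -0.04, 0, 0, 0, 0, -0.04, 0, 0, 0, 0, -0.04, 0]

```text
time: 2.17
tcp_pos: [0.1341, 0.5576, 0.7075]
eef_rot: [0.118, 0.993, 0.024, 0.003]
force: [-0.6, 0.1, 2.1]
opening: 0.0912
finger_force: 0.0
```

The crop shows the larger dark tote with its grey grip block, the small one at lower left, and the pink one above. Brass shows in the tote's near (-y) mouth, at crop (355,350). Next I'll see whether pushing on past the reach tilts the tool usefully.

Call:
carry_out:
  targets: [0, 0, 0.04, 0, 0, 0, 0, 0.04, 0, 0, 0, 0, 0.04, 0, 0, 0, 0, 0.04, 0, 0, 0, 0, 0.04, 0, 0, 0, 0, 0.04, 0, 0, 0, 0, 0.04, 0, 0, 0, 0, 0.04, 0, 0]

```text
time: 2.83
tcp_pos: [0.178, 0.7407, 0.5921]
eef_rot: [0.117, 0.989, 0.093, 0.011]
force: [-0.0, -0.6, -0.3]
opening: 0.091
finger_force: 0.0
```

```bash
python3 - <<'E'
from h import *
s=env.state();print(s["qpos"].round(3) if hasattr(s["qpos"],'round') else s["qpos"],s["tcp_pos"],Rn.from_quat(s["eef_rot"]).as_matrix().round(3))
E
```

```text
[ 1.249  0.596  0.221  0.019  2.139 -0.074] [0.17802655 0.74072352 0.59213476] [[-0.972  0.23   0.043]
 [ 0.234  0.955  0.181]
 [ 0.     0.186 -0.983]]
```

The tool does tilt when pushed past the reach limit, and the tilt persists. That allows roll, twist and dip. Next I'll try undoing the tilt at the inner limit in the same vertical plane.

Call:
carry_out:
  targets: [0, 0, -0.035, 0.02, 0, 0, 0, -0.035, 0.02, 0, 0, 0, -0.035, 0.02, 0, 0, 0, -0.035, 0.02, 0, 0, 0, -0.035, 0.02, 0, 0, 0, -0.035, 0.02, 0, 0, 0, -0.035, 0.02, 0, 0, 0, -0.035, 0.02, 0, 0, 0, -0.035, 0.02, 0, 0, 0, -0.035, 0.02, 0, 0, 0, -0.035, 0.02, 0, 0, 0, -0.035, 0.02, 0, 0, 0, -0.035, 0.02, 0]

```text
time: 3.92
tcp_pos: [0.0929, 0.3857, 0.2831]
eef_rot: [0.117, 0.989, 0.093, 0.011]
force: [0.4, 0.4, 0.2]
opening: 0.0912
finger_force: 0.0
```

```bash
cat > st.py <<'E'
from h import *
s=env.state();R=Rn.from_quat(s["eef_rot"]).as_matrix();p=np.array(s["tcp_pos"])
print("t",s["time"],"q",np.round(s["qpos"],3),"r",np.hypot(*p[:2]).round(3),p.round(4),"open",s["opening"],"ff",s["finger_force"],"F",np.round(s["force"],2));print(R.round(3))
z=R[:,2];print("tilt",np.degrees(np.arccos(-z[2])).round(1),"tilt az",np.degrees(np.arctan2(z[1],z[0])).round(1),"az",np.degrees(np.arctan2(p[1],p[0])).round(1),"y az",np.degrees(np.arctan2(R[1,1],R[0,1])).round(1))
def go(target):  # tool-frame shift to a world TCP target
    print("shift",np.round(R.T@(np.array(target)-p),4))
E
python3 st.py
```

```text
t 3.9167 q [ 1.154  0.002  1.894  0.038  1.061 -0.196] r 0.397 [0.0929 0.3857 0.2831] open 0.09119064687215542 ff 0.0 F [0.44 0.39 0.2 ]
[[-0.972  0.229  0.044]
 [ 0.234  0.955  0.181]
 [-0.     0.186 -0.982]]
tilt 10.7 tilt az 76.5 az 76.5 y az 76.5
```

Call:
carry_out:
  targets: [0, 0, -0.039, -0.007, 0, 0, 0, -0.039, -0.007, 0, 0, 0, -0.039, -0.007, 0, 0, 0, -0.039, -0.007, 0, 0, 0, -0.039, -0.007, 0, 0, 0, -0.039, -0.007, 0]

```text
time: 4.42
tcp_pos: [0.0415, 0.1701, 0.2815]
eef_rot: [0.116, 0.989, 0.092, 0.011]
force: [0.3, -1.2, 0.2]
opening: 0.0912
finger_force: 0.0
```

```bash
python3 st.py
```

```text
t 4.4167 q [ 0.769 -0.466  2.182  0.104  1.27  -0.591] r 0.175 [0.0415 0.1701 0.2815] open 0.09115143526819103 ff 0.0 F [ 0.3  -1.2   0.23]
[[-0.973  0.228  0.042]
 [ 0.232  0.956  0.179]
 [ 0.     0.184 -0.983]]
tilt 10.6 tilt az 76.7 az 76.3 y az 76.6
```

Call:
carry_out:
  targets: [0, 0, 0.026, 0.028, 0, 0, 0, 0.026, 0.028, 0, 0, 0, 0.026, 0.028, 0, 0, 0, 0.026, 0.028, 0, 0, 0, 0.026, 0.028, 0, 0, 0, 0.026, 0.028, 0, 0, 0, 0.026, 0.028, 0, 0, 0, 0.026, 0.028, 0, 0, 0, -0.039, -0.007, 0, 0, 0, -0.039, -0.007, 0, 0, 0, -0.039, -0.007, 0]

```text
time: 5.33
tcp_pos: [0.0726, 0.2896, 0.1035]
eef_rot: [0.117, 0.989, 0.091, 0.01]
force: [0.2, -2.0, -0.5]
opening: 0.0914
finger_force: 0.0
```

```bash
python3 st.py
```

```text
t 5.3333 q [ 1.067  0.256  2.394  0.156  0.319 -0.412] r 0.299 [0.0726 0.2896 0.1035] open 0.09137048596970437 ff 0.0 F [ 0.17 -1.96 -0.51]
[[-0.972  0.23   0.042]
 [ 0.234  0.956  0.177]
 [ 0.001  0.182 -0.983]]
tilt 10.5 tilt az 76.7 az 75.9 y az 76.5
```

Call:
carry_out:
  targets: [0, 0, -0.039, -0.007, 0, 0, 0, -0.039, -0.007, 0, 0, 0, -0.039, -0.007, 0]

```text
time: 5.58
tcp_pos: [0.0509, 0.2055, 0.1034]
eef_rot: [0.117, 0.989, 0.093, 0.007]
force: [-0.2, 0.3, 0.6]
opening: 0.0917
finger_force: 0.0
```

```bash
python3 st.py
```

```text
t 5.5833 q [ 0.896  0.205  2.602  0.47   0.189 -0.896] r 0.212 [0.0509 0.2055 0.1034] open 0.09166946670634504 ff 0.0 F [-0.24  0.3   0.58]
[[-0.973  0.229  0.036]
 [ 0.232  0.956  0.181]
 [ 0.007  0.185 -0.983]]
tilt 10.7 tilt az 78.7 az 76.1 y az 76.5
```

Too close to the base for an inner limit, so a tilt is better cancelled by stretching out on the opposite azimuth. Heading there.

```bash
cat > plan.py <<'E'
import sys
from st import *
# args: waypoints x,y,z ; prints rows per leg in tool axes (orientation held)
a=p
for w in sys.argv[1:]:
    b=np.array(eval(w)); d=R.T@(b-a); n=int(np.ceil(np.linalg.norm(d)/.041)); print(n,"rows of",(d/n).round(4)); a=b
E
python3 plan.py .30,.20,.35 .35,-.25,.40 -.16,-.70,.60; python3 - <<'E'
from h import *
cal=imaging.get_calibration("wrist");s=env.state();R=Rn.from_quat(s["eef_rot"]).as_matrix()
print("cam in tool",R.T@(-cal["R"].T@cal["t"]-np.array(s["tcp_pos"])), "cam axes in tool\n",(cal["R"]@R).round(3),cal["fx"])
E
```

```text
t 5.5833 q [ 0.896  0.205  2.602  0.47   0.189 -0.896] r 0.212 [0.0509 0.2055 0.1034] open 0.09166946670634504 ff 0.0 F [-0.24  0.3   0.58]
[[-0.973  0.229  0.036]
 [ 0.232  0.956  0.181]
 [ 0.007  0.185 -0.983]]
tilt 10.7 tilt az 78.7 az 76.1 y az 76.5
9 rows of [-0.0269  0.0108 -0.026 ]
12 rows of [-0.0127 -0.0341 -0.0107]
18 rows of [ 0.0218 -0.0283 -0.0165]
cam in tool [ 0.08295015  0.00100043 -0.15936469] cam axes in tool
 [[-0.001  1.     0.001]
 [-0.957 -0.001 -0.289]
 [-0.289 -0.001  0.957]] 309.63557921016366
```

Call:
carry_out:
  targets: [0, -0.027, 0.011, -0.026, 0, 0, -0.027, 0.011, -0.026, 0, 0, -0.027, 0.011, -0.026, 0, 0, -0.027, 0.011, -0.026, 0, 0, -0.027, 0.011, -0.026, 0, 0, -0.027, 0.011, -0.026, 0, 0, -0.027, 0.011, -0.026, 0, 0, -0.027, 0.011, -0.026, 0, 0, -0.027, 0.011, -0.026, 0, 0, -0.013, -0.034, -0.011, 0, 0, -0.013, -0.034, -0.011, 0, 0, -0.013, -0.034, -0.011, 0, 0, -0.013, -0.034, -0.011, 0, 0, -0.013, -0.034, -0.011, 0, 0, -0.013, -0.034, -0.011, 0, 0, -0.013, -0.034, -0.011, 0, 0, -0.013, -0.034, -0.011, 0, 0, -0.013, -0.034, -0.011, 0, 0, -0.013, -0.034, -0.011, 0, 0, -0.013, -0.034, -0.011, 0]

```text
time: 7.25
tcp_pos: [0.3388, -0.1832, 0.3765]
eef_rot: [0.116, 0.988, 0.098, 0.004]
force: [0.3, -0.0, 1.7]
opening: 0.091
finger_force: 0.0
```

```bash
python3 plan.py -.17,-.72,.60
```

```text
t 7.25 q [-0.794  0.053  1.579  0.157  1.627 -2.132] r 0.385 [ 0.3388 -0.1832  0.3765] open 0.09104949236930618 ff 0.0 F [ 0.33 -0.01  1.7 ]
[[-0.973  0.228  0.03 ]
 [ 0.23   0.954  0.193]
 [ 0.015  0.194 -0.981]]
tilt 11.2 tilt az 81.1 az -28.4 y az 76.5
19 rows of [ 0.0197 -0.0308 -0.0178]
```

```bash
cat > plan.py <<'E'
import sys
from st import *
# args: waypoints x,y,z (orientation held), or tNN = pure twist NN deg
a=p
for w in sys.argv[1:]:
    if w[0]=='t': R=R@Rn.from_euler('z',float(w[1:]),degrees=True).as_matrix(); continue
    b=np.array(eval(w)); d=R.T@(b-a); n=int(np.ceil(np.linalg.norm(d)/.0412)); print(n,"rows of",(d/n).round(4)); a=b
E
python3 plan.py t42 -.17,-.72,.60|tail -1
```

```text
19 rows of [-0.0059 -0.0361 -0.0178]
```

Call:
carry_out:
  targets: [0, 0, 0, 0, 7, 0, 0, 0, 0, 7, 0, 0, 0, 0, 7, 0, 0, 0, 0, 7, 0, 0, 0, 0, 7, 0, 0, 0, 0, 7, 0, -0.006, -0.036, -0.018, 0, 0, -0.006, -0.036, -0.018, 0, 0, -0.006, -0.036, -0.018, 0, 0, -0.006, -0.036, -0.018, 0, 0, -0.006, -0.036, -0.018, 0, 0, -0.006, -0.036, -0.018, 0, 0, -0.006, -0.036, -0.018, 0, 0, -0.006, -0.036, -0.018, 0, 0, -0.006, -0.036, -0.018, 0, 0, -0.006, -0.036, -0.018, 0, 0, -0.006, -0.036, -0.018, 0, 0, -0.006, -0.036, -0.018, 0, 0, -0.006, -0.036, -0.018, 0, 0, -0.006, -0.036, -0.018, 0]

```text
time: 8.92
tcp_pos: [-0.0354, -0.5787, 0.5445]
eef_rot: [0.462, 0.881, 0.093, -0.032]
force: [0.4, -2.5, 0.3]
opening: 0.0908
finger_force: 0.0
```

```bash
python3 plan.py -.10,-.65,.62  -.25,-.97,.62
```

```text
t 8.9167 q [-1.734  0.431  0.64  -0.003  2.267 -2.34 ] r 0.58 [-0.0354 -0.5787  0.5445] open 0.09076019620359889 ff 0.0 F [ 0.43 -2.49  0.3 ]
[[-0.571  0.821  0.03 ]
 [ 0.809  0.556  0.193]
 [ 0.142  0.134 -0.981]]
tilt 11.2 tilt az 81.3 az -93.5 y az 34.1
3 rows of [-0.0034 -0.0275 -0.0299]
9 rows of [-0.0192 -0.0334 -0.0073]
```

Call:
carry_out:
  targets: [0, -0.02, -0.032, -0.015, 0, 0, -0.02, -0.032, -0.015, 0, 0, -0.02, -0.032, -0.015, 0, 0, -0.02, -0.032, -0.015, 0, 0, -0.02, -0.032, -0.012, 0, 0, -0.02, -0.032, -0.012, 0, 0, -0.02, -0.032, -0.012, 0, 0, -0.02, -0.032, -0.012, 0, 0, -0.02, -0.032, -0.01, 0, 0, -0.02, -0.032, -0.01, 0]

```text
time: 9.75
tcp_pos: [-0.153, -0.7569, 0.4767]
eef_rot: [0.464, 0.885, 0.024, -0.009]
force: [-0.0, 0.9, 0.1]
opening: 0.091
finger_force: 0.0
```

```bash
python3 plan.py .43,.355,.26
```

```text
t 9.75 q [-1.844  0.744  0.221 -0.01   2.227 -2.455] r 0.772 [-0.153  -0.7569  0.4767] open 0.09098678483679576 ff 0.0 F [-0.03  0.86  0.08]
[[-0.569  0.822  0.006]
 [ 0.822  0.568  0.05 ]
 [ 0.038  0.033 -0.999]]
tilt 2.9 tilt az 83.1 az -101.4 y az 34.6
31 rows of [0.0185 0.0356 0.0089]
```

Call:
carry_out:
  targets: [0, -0.022, -0.034, -0.005, 0, 0, -0.022, -0.034, -0.005, 0, 0, -0.018, -0.03, -0.005, 0]

```text
time: 10.0
tcp_pos: [-0.1836, -0.7968, 0.4411]
eef_rot: [0.464, 0.886, -0.007, -0.001]
force: [-0.1, 0.4, -0.1]
opening: 0.0909
finger_force: 0.0
```

```bash
python3 plan.py .20,-.40,.40 .43,.36,.27
```

```text
t 10.0 q [-1.869  0.788  0.221 -0.004  2.119 -2.476] r 0.818 [-0.1836 -0.7968  0.4411] open 0.09089159436829186 ff 0.0 F [-0.14  0.45 -0.06]
[[-0.569  0.822 -0.008]
 [ 0.822  0.569 -0.012]
 [-0.005 -0.013 -1.   ]]
tilt 0.8 tilt az -123.0 az -103.0 y az 34.7
14 rows of [0.0077 0.0387 0.0024]
20 rows of [0.0247 0.0312 0.006 ]
```

Call:
carry_out:
  targets: [0, 0.008, 0.039, 0.002, 0, 0, 0.008, 0.039, 0.002, 0, 0, 0.008, 0.039, 0.002, 0, 0, 0.008, 0.039, 0.002, 0, 0, 0.008, 0.039, 0.002, 0, 0, 0.008, 0.039, 0.002, 0, 0, 0.008, 0.039, 0.002, 0, 0, 0.008, 0.039, 0.002, 0, 0, 0.008, 0.039, 0.002, 0, 0, 0.008, 0.039, 0.002, 0, 0, 0.008, 0.039, 0.002, 0, 0, 0.008, 0.039, 0.002, 0, 0, 0.008, 0.039, 0.002, 0, 0, 0.008, 0.039, 0.002, 0, 0, 0.025, 0.031, 0.006, 0, 0, 0.025, 0.031, 0.006, 0, 0, 0.025, 0.031, 0.006, 0, 0, 0.025, 0.031, 0.006, 0, 0, 0.025, 0.031, 0.006, 0, 0, 0.025, 0.031, 0.006, 0]

```text
time: 11.67
tcp_pos: [0.2592, -0.1745, 0.3692]
eef_rot: [0.465, 0.886, -0.007, -0.0]
force: [1.7, -0.2, 0.3]
opening: 0.0913
finger_force: 0.0
```

```bash
python3 plan.py .43,.34,.28 ; python3 - <<'E'
from h import *
for c in ["scene","side"]:
    z=np.load(c+"0.npz");p=cloud(imaging.get_calibration(c),z["d"]);m=(z["d"]>0)&(p[...,2]>.06)&(p[...,2]<.9)&(np.hypot(p[...,0],p[...,1])>.35)&(np.hypot(p[...,0],p[...,1])<1.3)
    q=p[m];az=np.degrees(np.arctan2(q[:,1],q[:,0]))
    for lo in range(-120,180,15):
        k=q[(az>=lo)&(az<lo+15)]
        if len(k)>20: print(c,lo,len(k),"rmin",np.percentile(np.hypot(k[:,0],k[:,1]),1).round(2),"zmax",k[:,2].max().round(2))
E
```

```text
t 11.6667 q [-0.769 -0.119  1.744 -0.014  1.514 -1.373] r 0.312 [ 0.2592 -0.1745  0.3692] open 0.09130275138481903 ff 0.0 F [ 1.73 -0.18  0.26]
[[-0.568  0.823 -0.007]
 [ 0.823  0.568 -0.012]
 [-0.006 -0.013 -1.   ]]
tilt 0.8 tilt az -119.7 az -33.9 y az 34.6
14 rows of [0.0233 0.031  0.0058]
scene 30 1483 rmin 0.53 zmax 0.11
scene 45 783 rmin 0.47 zmax 0.11
scene 60 9280 rmin 0.56 zmax 0.49
scene 75 2794 rmin 0.54 zmax 0.49
scene 90 183 rmin 1.0 zmax 0.34
scene 120 49 rmin 0.71 zmax 0.14
scene 135 2023 rmin 0.62 zmax 0.42
scene 150 2732 rmin 0.56 zmax 0.42
scene 165 1245 rmin 0.67 zmax 0.44
side 30 1086 rmin 0.52 zmax 0.12
side 45 1334 rmin 0.46 zmax 0.23
side 60 4651 rmin 0.36 zmax 0.68
side 75 3655 rmin 0.35 zmax 0.69
side 90 136 rmin 0.99 zmax 0.35
```

Call:
carry_out:
  targets: [0, 0.023, 0.031, 0.006, 0, 0, 0.023, 0.031, 0.006, 0, 0, 0.023, 0.031, 0.006, 0, 0, 0.023, 0.031, 0.006, 0, 0, 0.023, 0.031, 0.006, 0, 0, 0.023, 0.031, 0.006, 0, 0, 0.023, 0.031, 0.006, 0, 0, 0.023, 0.031, 0.006, 0, 0, 0.023, 0.031, 0.006, 0, 0, 0.023, 0.031, 0.006, 0, 0, 0.023, 0.031, 0.006, 0, 0, 0.023, 0.031, 0.006, 0, 0, 0.023, 0.031, 0.006, 0, 0, 0.023, 0.031, 0.006, 0, 0, 0, 0, 0, -6.5, 0, 0, 0, 0, -6.5, 0, 0, 0, 0, -6.5, 0, 0, 0, 0, -6.5, 0, 0, 0, 0, -6.5, 0, 0, 0, 0, -6.5]

```text
time: 13.33
tcp_pos: [0.4258, 0.3107, 0.2821]
eef_rot: [0.139, 0.99, -0.006, -0.003]
force: [-0.4, -0.1, 0.5]
opening: 0.0914
finger_force: 0.0
```

```bash
cat > look.py <<'E'
import sys
from st import *
cal=imaging.get_calibration("wrist");im,d=imaging.capture("wrist");cv2.imwrite(f"pics/{sys.argv[1]}.png",im)
q=cloud(cal,d);m=(d>0)&(abs(q[...,0]-.453)<.12)&(abs(q[...,1]-.367)<.12)
for n,a,b in [("roof",.058,.075),("grip",.1,.122)]:
    w=q[m&(q[...,2]>a)&(q[...,2]<b)]
    if len(w)>20: print(n,len(w),cv2.minAreaRect((w[:,:2]*1000).astype(np.float32)),w.mean(0).round(4))
    if n=="grip" and len(w)>20:
        c=cv2.minAreaRect((w[:,:2]*1000).astype(np.float32))[0]; go((c[0]/1000,c[1]/1000,.084))
E
python3 look.py w1
```

```text
t 13.3333 q [ 0.521  0.307  1.492 -0.007  1.355 -0.769] r 0.527 [0.4258 0.3107 0.2821] open 0.09138551454985484 ff 0.0 F [-0.4  -0.13  0.5 ]
[[-0.961  0.275 -0.008]
 [ 0.276  0.961 -0.012]
 [ 0.004 -0.013 -1.   ]]
tilt 0.8 tilt az -123.0 az 36.1 y az 74.0
roof 3581 ((412.3526611328125, 380.4083251953125), (129.69436645507812, 132.52760314941406), 74.03388977050781) [0.4464 0.3688 0.0656]
grip 1031 ((449.5240173339844, 369.6581726074219), (28.268335342407227, 43.65171432495117), 73.91544342041016) [0.4479 0.3691 0.1108]
shift [-0.0073  0.0659  0.1972]
```

View pics/w1.png

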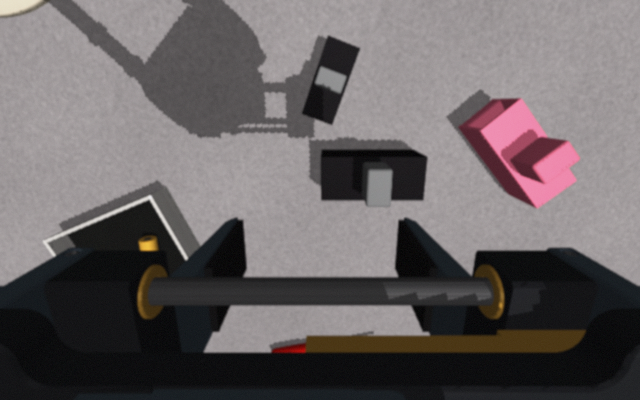

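The wrist view shows the dark tote at (375,175) with its grip block at (378,185), aligned with the fingers. The small dark tote is at (330,80) and the pink one at (530,150), both clear of the approach.

Call:
carry_out:
  targets: [0, -0.0037, 0.033, 0, 0, 0, -0.0036, 0.033, 0, 0, 0, 0, 0, 0.039, 0, 0, 0, 0, 0.039, 0, 0, 0, 0, 0.039, 0, 0, 0, 0, 0.039, 0, 0, 0, 0, 0.025, 0, 0, 0, 0, 0.014, 0, 0, 0, 0, 0, 0, 1, 0, 0, 0, 0, 1, 0, 0, 0, 0, 1, 0, 0, 0, 0, 1, 0, 0, 0, 0, 1, 0, 0, 0, 0, 1, 0, 0, 0, 0]

```text
time: 14.63
tcp_pos: [0.4501, 0.3698, 0.0869]
eef_rot: [0.142, 0.99, -0.006, -0.003]
force: [-0.5, -0.3, -0.2]
opening: 0.0541
finger_force: 0.0
```

```bash
python3 plan.py .445,.37,.30; python3 plan.py .4475,.369,.28 t64 -.12,.66,.52 -.18,.99,.52|tail -3
```

```text
t 14.6333 q [ 0.588  0.604  1.586 -0.007  0.963 -0.693] r 0.583 [0.4501 0.3698 0.0869] open 0.05407635196043475 ff 0.0 F [-0.51 -0.25 -0.21]
[[-0.96   0.281 -0.007]
 [ 0.281  0.96  -0.011]
 [ 0.003 -0.013 -1.   ]]
tilt 0.8 tilt az -121.5 az 39.4 y az 73.7
6 rows of [ 0.001  -0.0007 -0.0355]
5 rows of [ 0.0006 -0.0008 -0.0386]
17 rows of [ 0.0223 -0.0302 -0.0141]
9 rows of [ 0.0373 -0.0004 -0.0004]
```

Call:
carry_out:
  targets: [1, 0, 0, 0, 0, 1, 0, 0, 0, 0, 1, 0, 0, 0, 0, 1, 0, 0, 0, 0, 1, 0, 0, 0, 0, 1, 0, 0, 0, 0, 1, 0, 0, 0, 0, 1, 0, 0, -0.02, 0, 1, 0, 0, -0.04, 0, 1, 0, 0, -0.04, 0, 1, 0, 0, -0.04, 0, 1, 0, 0, -0.04, 0, 1, 0, 0, 0, 0]

```text
time: 15.72
tcp_pos: [0.4537, 0.3734, 0.2737]
eef_rot: [0.142, 0.99, -0.003, 0.001]
force: [4.4, -0.7, -2.4]
opening: 0.0279
finger_force: 30.0
```

```bash
python3 look.py w2
```

```text
t 15.7167 q [ 0.59   0.399  1.37  -0.006  1.375 -0.695] r 0.588 [0.4537 0.3734 0.2737] open 0.027902610545738026 ff 29.998528361320496 F [ 4.44 -0.69 -2.39]
[[-0.96   0.281  0.001]
 [ 0.281  0.96  -0.006]
 [-0.003 -0.006 -1.   ]]
tilt 0.4 tilt az -79.9 az 39.5 y az 73.7
roof 24 ((337.3175048828125, 358.88739013671875), (1.4228280782699585, 10.107685089111328), 45.89164352416992) [0.3374 0.3589 0.066 ]
```

Call:
carry_out:
  targets: [1, 0, 0, 0, 7, 1, 0, 0, 0, 7, 1, 0, 0, 0, 7, 1, 0, 0, 0, 7, 1, 0, 0, 0, 7, 1, 0, 0, 0, 7, 1, 0, 0, 0, 7, 1, 0, 0, 0, 7, 1, 0, 0, 0, 7, 1, 0.01, -0.0135, -0.006, 0, 1, 0.02, -0.027, -0.013, 0, 1, 0.02, -0.027, -0.013, 0, 1, 0.02, -0.027, -0.013, 0, 1, 0.02, -0.027, -0.013, 0, 1, 0.02, -0.027, -0.013, 0, 1, 0.02, -0.027, -0.013, 0, 1, 0.02, -0.027, -0.013, 0, 1, 0.02, -0.027, -0.013, 0, 1, 0.02, -0.027, -0.013, 0, 1, 0.02, -0.027, -0.013, 0]

```text
time: 17.43
tcp_pos: [0.1331, 0.5271, 0.4016]
eef_rot: [0.638, 0.77, -0.008, 0.001]
force: [1.4, 1.2, -5.1]
opening: 0.0278
finger_force: 30.0
```

Call:
carry_out:
  targets: [1, 0.02, -0.027, -0.013, 0, 1, 0.02, -0.027, -0.013, 0, 1, 0.02, -0.027, -0.013, 0, 1, 0.02, -0.027, -0.013, 0, 1, 0.02, -0.027, -0.013, 0, 1, 0.02, -0.027, -0.013, 0, 1, 0.02, -0.027, -0.013, 0, 1, 0.025, -0.019, -0.01, 0, 1, 0.03, -0.012, -0.006, 0, 1, 0.036, -0.006, 0, 0]

```text
time: 18.27
tcp_pos: [-0.1316, 0.7137, 0.5101]
eef_rot: [0.638, 0.77, -0.007, 0.001]
force: [0.5, 1.1, -2.4]
opening: 0.0275
finger_force: 30.0
```

```bash
python3 st.py
```

```text
t 18.2667 q [1.667 0.602 0.411 0.011 2.139 1.484] r 0.726 [-0.1316  0.7137  0.5101] open 0.027544872603088782 ff 29.997688829898834 F [ 0.52  1.11 -2.44]
[[-0.187  0.982 -0.008]
 [ 0.982  0.187 -0.011]
 [-0.01  -0.01  -1.   ]]
tilt 0.8 tilt az -125.1 az 100.4 y az 10.8
```

Call:
carry_out:
  targets: [1, 0.04, 0, 0, 0, 1, 0.04, 0, 0, 0, 1, 0.04, 0, 0, 0, 1, 0.04, 0, 0, 0, 1, 0.04, 0, 0, 0, 1, 0.04, 0, 0, 0, 1, 0.04, 0, 0, 0, 1, 0.04, 0, 0, 0, 1, 0.04, 0, 0, 0, 1, 0.04, 0, 0, 0, 1, 0.04, 0, 0, 0, 1, 0.04, 0, 0, 0]

```text
time: 19.27
tcp_pos: [-0.1697, 0.9189, 0.3852]
eef_rot: [0.634, 0.764, 0.074, -0.097]
force: [0.7, 0.6, -5.3]
opening: 0.0276
finger_force: 30.0
```

```bash
python3 st.py
```

```text
t 19.2667 q [1.679 0.866 0.224 0.029 1.809 1.505] r 0.934 [-0.1697  0.9189  0.3852] open 0.027644124959290247 ff 29.999289214611053 F [ 0.65  0.62 -5.31]
[[-0.177  0.983 -0.054]
 [ 0.954  0.185  0.236]
 [ 0.241 -0.009 -0.97 ]]
tilt 14.0 tilt az 102.8 az 100.5 y az 10.7
```

Call:
carry_out:
  targets: [1, 0.036, 0, -0.02, 0, 1, 0.036, 0, -0.02, 0, 1, 0.036, 0, -0.02, 0, 1, 0.036, 0, -0.02, 0, 1, 0.036, 0, -0.02, 0, 1, 0.036, 0, -0.02, 0, 1, 0.036, 0, -0.02, 0, 1, 0.036, 0, -0.02, 0]

```text
time: 19.93
tcp_pos: [-0.1714, 0.9308, 0.5111]
eef_rot: [0.621, 0.748, 0.146, -0.183]
force: [-0.4, 0.4, -5.4]
opening: 0.0276
finger_force: 30.0
```

```bash
python3 st.py
```

```text
t 19.9333 q [1.673 0.747 0.221 0.046 1.704 1.506] r 0.946 [-0.1714  0.9308  0.5111] open 0.027609166111413737 ff 29.999206960201263 F [-0.35  0.37 -5.36]
[[-0.161  0.983 -0.092]
 [ 0.876  0.185  0.445]
 [ 0.454 -0.009 -0.891]]
tilt 27.0 tilt az 101.6 az 100.4 y az 10.7
```

Call:
carry_out:
  targets: [1, 0.038, 0, -0.01, 0, 1, 0.038, 0, -0.01, 0, 1, 0.038, 0, -0.01, 0, 1, 0.038, 0, -0.01, 0, 1, 0.038, 0, -0.01, 0, 1, 0.038, 0, -0.01, 0, 1, 0.038, 0, -0.01, 0]

```text
time: 20.52
tcp_pos: [-0.1758, 0.956, 0.5853]
eef_rot: [0.605, 0.727, 0.204, -0.253]
force: [-0.2, 0.2, -3.9]
opening: 0.0281
finger_force: 30.0
```

```bash
python3 plan.py .30,.42,.42 .50,.03,.25
```

```text
t 20.5167 q [1.67  0.696 0.221 0.06  1.565 1.507] r 0.972 [-0.1758  0.956   0.5853] open 0.028116168158410306 ff 29.99938666820526 F [-0.15  0.16 -3.88]
[[-0.141  0.983 -0.12 ]
 [ 0.776  0.185  0.603]
 [ 0.615 -0.008 -0.789]]
tilt 38.0 tilt az 101.3 az 100.4 y az 10.7
18 rows of [-0.0325  0.0205 -0.0139]
12 rows of [-0.0363  0.0105 -0.0104]
```

Call:
carry_out:
  targets: [1, -0.016, 0.01, -0.007, 0, 1, -0.0325, 0.0205, -0.014, 0, 1, -0.0325, 0.0205, -0.014, 0, 1, -0.0325, 0.0205, -0.014, 0, 1, -0.0325, 0.0205, -0.014, 0, 1, -0.0325, 0.0205, -0.014, 0, 1, -0.0325, 0.0205, -0.014, 0, 1, -0.0325, 0.0205, -0.014, 0, 1, -0.0325, 0.0205, -0.014, 0, 1, -0.0325, 0.0205, -0.014, 0, 1, -0.0325, 0.0205, -0.014, 0, 1, -0.0325, 0.0205, -0.014, 0, 1, -0.0325, 0.0205, -0.014, 0, 1, -0.0325, 0.0205, -0.014, 0, 1, -0.0325, 0.0205, -0.014, 0, 1, -0.0325, 0.0205, -0.014, 0, 1, -0.0325, 0.0205, -0.014, 0, 1, -0.0325, 0.0205, -0.014, 0, 1, -0.036, 0.011, -0.01, 0, 1, -0.036, 0.011, -0.01, 0]

```text
time: 22.18
tcp_pos: [0.3161, 0.375, 0.4011]
eef_rot: [0.605, 0.727, 0.206, -0.251]
force: [1.5, 0.4, -5.6]
opening: 0.0278
finger_force: 30.0
```

```bash
python3 plan.py .50,.04,.23
```

```text
t 22.1833 q [ 0.292  0.051  1.691  0.672  1.373 -0.02 ] r 0.49 [0.3161 0.375  0.4011] open 0.027790600227375634 ff 30.000917315483093 F [ 1.46  0.44 -5.63]
[[-0.143  0.983 -0.116]
 [ 0.777  0.184  0.602]
 [ 0.613 -0.004 -0.79 ]]
tilt 37.8 tilt az 100.9 az 49.9 y az 10.6
11 rows of [-0.0356  0.0109 -0.008 ]
```

Call:
carry_out:
  targets: [1, -0.0354, 0.01, -0.003, 0, 1, -0.0354, 0.01, -0.003, 0, 1, -0.0354, 0.01, -0.003, 0, 1, -0.0354, 0.01, -0.003, 0, 1, -0.0354, 0.01, -0.003, 0, 1, -0.0354, 0.01, -0.003, 0, 1, -0.0354, 0.01, -0.003, 0, 1, -0.0354, 0.01, -0.003, 0, 1, -0.0354, 0.01, -0.003, 0, 1, -0.0354, 0.01, -0.003, 0, 1, -0.0354, 0.01, -0.003, 0, 1, -0.018, 0.005, -0.002, 0, 1, -0.018, 0.005, -0.002, 0]

```text
time: 23.27
tcp_pos: [0.4989, 0.0437, 0.167]
eef_rot: [0.606, 0.727, 0.204, -0.25]
force: [0.5, 0.5, -3.7]
opening: 0.0279
finger_force: 30.0
```

```bash
python3 plan.py .50,.045,.17
```

```text
t 23.2667 q [-0.397  0.565  1.641  0.545  1.373 -0.81 ] r 0.501 [0.4989 0.0437 0.167 ] open 0.02786589438751463 ff 29.999549388885498 F [ 0.45  0.53 -3.69]
[[-0.142  0.983 -0.117]
 [ 0.779  0.183  0.6  ]
 [ 0.611 -0.006 -0.792]]
tilt 37.7 tilt az 101.0 az 5.0 y az 10.6
1 rows of [ 0.0027  0.0013 -0.0017]
```

Call:
carry_out:
  targets: [1, 0, 0, 0, -7, 1, 0, 0, 0, -7, 1, 0, 0, 0, -7, 1, 0, 0, 0, -7, 1, 0, 0, 0, -7, 1, 0, 0, 0, -7, 1, 0, 0, 0, -7, 1, 0, 0, 0, -7, 1, 0, 0, 0, -7, 1, 0, 0, 0, -7, 1, 0, 0, 0, -7, 1, 0, 0, 0, -7, 1, 0, 0, 0, -6, 1, 0, 0, 0, 0, 1, 0, 0, 0, 0, 1, 0, 0, 0, 0, 1, 0, 0, 0, 0, 1, 0, 0, 0, 0, 1, 0, 0, 0, 0]

```text
time: 24.85
tcp_pos: [0.497, 0.0459, 0.1679]
eef_rot: [-0.086, 0.942, 0.322, -0.034]
force: [0.5, -0.7, -3.1]
opening: 0.0279
finger_force: 30.0
```

```bash
python3 st.py; python3 - <<'E'
from h import *
ims=[]
for c,(u,v) in {"scene":(276,200),"side":(327,220)}.items():
    im,d=imaging.capture(c); a=im[v-60:v+60,u-75:u+75]; ims.append(cv2.resize(a,None,fx=2.6,fy=2.6,interpolation=cv2.INTER_CUBIC))
cv2.imwrite("pics/pour.png",np.hstack(ims))
E
```

```text
t 24.85 q [-0.395  0.564  1.643  0.546  1.375 -2.379] r 0.499 [0.497  0.0459 0.1679] open 0.02792512661299153 ff 29.99958962202072 F [ 0.5  -0.66 -3.09]
[[-0.983 -0.14  -0.12 ]
 [-0.184  0.778  0.601]
 [ 0.009  0.613 -0.79 ]]
tilt 37.8 tilt az 101.3 az 5.3 y az 100.2
```

View pics/pour.png

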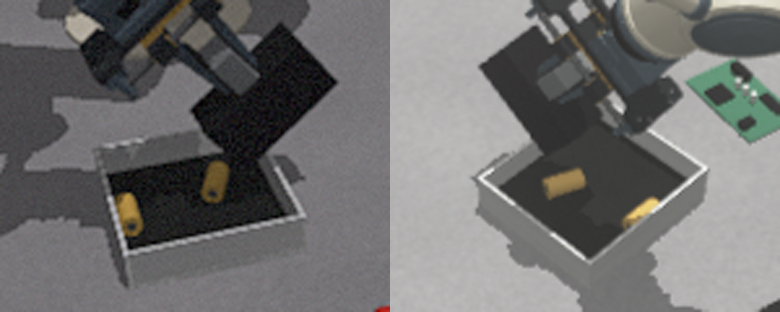

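Both spacers are in the tray: in the left crop at (128,213) and (215,182), in the right crop at (565,183) and (640,213). Next I twist back, untilt at the opposite azimuth, and then weigh the tote held level.

```bash
python3 plan.py t91 .40,-.10,.32 .12,-.52,.50 .183,-.841,.50|tail -3
```

```text
6 rows of [-0.0014 -0.0206 -0.0327]
14 rows of [-0.0131 -0.0251 -0.0258]
8 rows of [-0.0323  0.0009 -0.0251]
```

Call:
carry_out:
  targets: [1, 0, 0, -0.01, 7, 1, 0, 0, -0.01, 7, 1, 0, 0, -0.01, 7, 1, 0, 0, -0.01, 7, 1, 0, 0, 0, 7, 1, 0, 0, 0, 7, 1, 0, 0, 0, 7, 1, 0, 0, 0, 7, 1, 0, 0, 0, 7, 1, 0, 0, 0, 7, 1, 0, 0, 0, 7, 1, 0, 0, 0, 7, 1, 0, 0, 0, 6]

```text
time: 26.03
tcp_pos: [0.5017, 0.0219, 0.1995]
eef_rot: [0.607, 0.725, 0.203, -0.253]
force: [-0.2, -0.5, -2.5]
opening: 0.0276
finger_force: 30.0
```

```bash
python3 plan.py .40,-.10,.34 .12,-.52,.50 .06,-.83,.50
```

```text
t 26.0333 q [-0.43   0.533  1.586  0.523  1.466 -0.783] r 0.502 [0.5017 0.0219 0.1995] open 0.027647022174917126 ff 29.99572902917862 F [-0.16 -0.53 -2.52]
[[-0.135  0.984 -0.12 ]
 [ 0.778  0.18   0.601]
 [ 0.613 -0.013 -0.79 ]]
tilt 37.8 tilt az 101.3 az 2.5 y az 10.4
6 rows of [ 0.0008 -0.0206 -0.0287]
13 rows of [-0.0147 -0.0272 -0.0266]
8 rows of [-0.0292 -0.0143 -0.0224]
```

Call:
carry_out:
  targets: [1, 0.001, -0.0206, -0.029, 0, 1, 0.001, -0.0206, -0.029, 0, 1, 0.001, -0.0206, -0.029, 0, 1, 0.001, -0.0206, -0.029, 0, 1, 0.001, -0.0206, -0.029, 0, 1, 0.001, -0.0206, -0.029, 0, 1, -0.0147, -0.027, -0.0266, 0, 1, -0.0147, -0.027, -0.0266, 0, 1, -0.0147, -0.027, -0.0266, 0, 1, -0.0147, -0.027, -0.0266, 0, 1, -0.0147, -0.027, -0.0266, 0, 1, -0.0147, -0.027, -0.0266, 0, 1, -0.0147, -0.027, -0.0266, 0, 1, -0.0147, -0.027, -0.0266, 0, 1, -0.0147, -0.027, -0.0266, 0, 1, -0.0147, -0.027, -0.0266, 0, 1, -0.0147, -0.027, -0.0266, 0, 1, -0.0147, -0.027, -0.0266, 0, 1, -0.0147, -0.027, -0.0266, 0]

```text
time: 27.62
tcp_pos: [0.1227, -0.5235, 0.5011]
eef_rot: [0.605, 0.727, 0.204, -0.252]
force: [1.3, -3.2, -3.5]
opening: 0.028
finger_force: 30.0
```

```bash
python3 plan.py .183,-.841,.50
```

```text
t 27.6167 q [-1.43   0.613  0.594 -0.065  2.593 -1.656] r 0.538 [ 0.1227 -0.5235  0.5011] open 0.027979703637912242 ff 30.000267326831818 F [ 1.33 -3.16 -3.54]
[[-0.141  0.983 -0.119]
 [ 0.777  0.184  0.602]
 [ 0.613 -0.008 -0.79 ]]
tilt 37.8 tilt az 101.2 az -76.8 y az 10.6
8 rows of [-0.032   0.0001 -0.0247]
```

Call:
carry_out:
  targets: [1, -0.032, 0, -0.025, 0, 1, -0.032, 0, -0.025, 0, 1, -0.032, 0, -0.025, 0, 1, -0.032, 0, -0.025, 0, 1, -0.032, 0, -0.025, 0, 1, -0.032, 0, -0.025, 0, 1, -0.032, 0, -0.025, 0, 1, -0.032, 0, -0.025, 0, 1, -0.033, 0, -0.023, 0, 1, -0.033, 0, -0.023, 0, 1, -0.033, 0, -0.023, 0, 1, -0.033, 0, -0.023, 0]

```text
time: 28.62
tcp_pos: [0.1381, -0.6211, 0.4237]
eef_rot: [0.594, 0.706, 0.255, -0.289]
force: [0.1, -0.4, -3.4]
opening: 0.028
finger_force: 30.0
```

```bash
python3 plan.py .183,-.941,.50
```

```text
t 28.6167 q [-1.44   0.929  0.221 -0.032  2.784 -1.636] r 0.636 [ 0.1381 -0.6211  0.4237] open 0.0280193855340253 ff 29.999711215496063 F [ 0.08 -0.4  -3.35]
[[-0.127  0.986 -0.104]
 [ 0.691  0.163  0.704]
 [ 0.711  0.017 -0.703]]
tilt 45.4 tilt az 98.4 az -77.5 y az 9.4
9 rows of [-0.0192 -0.0007 -0.0315]
```

At this inward tilt the q5 limit binds, so pushing outward made it tilt more. With q3 and q5 both at their limits, pushing upward should bring it back.

Call:
carry_out:
  targets: [1, 0.028, 0, -0.028, 0, 1, 0.028, 0, -0.028, 0, 1, 0.028, 0, -0.028, 0, 1, 0.028, 0, -0.028, 0, 1, 0.028, 0, -0.028, 0, 1, 0.028, 0, -0.028, 0, 1, 0.028, 0, -0.028, 0, 1, 0.028, 0, -0.028, 0]

```text
time: 29.28
tcp_pos: [0.1157, -0.5616, 0.5776]
eef_rot: [0.618, 0.739, 0.171, -0.205]
force: [-0.2, 0.5, -3.6]
opening: 0.0276
finger_force: 30.0
```

```bash
python3 st.py
```

```text
t 29.2833 q [-1.452  0.675  0.221 -0.092  2.784 -1.707] r 0.573 [ 0.1157 -0.5616  0.5776] open 0.027597311518388908 ff 29.99972641468048 F [-0.22  0.5  -3.55]
[[-0.151  0.984 -0.093]
 [ 0.844  0.177  0.506]
 [ 0.515 -0.002 -0.857]]
tilt 31.0 tilt az 100.4 az -78.4 y az 10.2
```

Call:
carry_out:
  targets: [1, 0.018, 0, -0.036, 0, 1, 0.018, 0, -0.036, 0, 1, 0.018, 0, -0.036, 0, 1, 0.018, 0, -0.036, 0, 1, 0.016, 0, -0.037, 0, 1, 0.016, 0, -0.037, 0, 1, 0.012, 0, -0.039, 0, 1, 0.012, 0, -0.039, 0, 1, 0.01, 0, -0.039, 0, 1, 0.01, 0, -0.039, 0, 1, 0.008, 0, -0.039, 0, 1, 0.008, 0, -0.039, 0]

```text
time: 30.28
tcp_pos: [0.0857, -0.4443, 0.7319]
eef_rot: [0.632, 0.765, 0.063, -0.11]
force: [0.2, -0.2, -3.3]
opening: 0.0278
finger_force: 30.0
```

```bash
python3 st.py
```

```text
t 30.2833 q [-1.464  0.378  0.221 -0.182  2.784 -1.817] r 0.452 [ 0.0857 -0.4443  0.7319] open 0.027803607831119355 ff 29.999475181102753 F [ 0.18 -0.22 -3.31]
[[-0.177  0.98  -0.089]
 [ 0.952  0.194  0.235]
 [ 0.248 -0.043 -0.968]]
tilt 14.6 tilt az 110.7 az -79.1 y az 11.2
```

```bash
python3 plan.py .21,-.58,.56 .36,-.99,.56|tail -2
```

```text
7 rows of [-0.0277  0.0147  0.0176]
11 rows of [-0.0379  0.0062 -0.01  ]
```

Call:
carry_out:
  targets: [1, -0.0277, 0.0147, 0.0176, 0, 1, -0.0277, 0.0147, 0.0176, 0, 1, -0.0277, 0.0147, 0.0176, 0, 1, -0.0277, 0.0147, 0.0176, 0, 1, -0.0277, 0.0147, 0.0176, 0, 1, -0.0277, 0.0147, 0.0176, 0, 1, -0.0277, 0.0147, 0.0176, 0, 1, -0.038, 0.006, -0.01, 0, 1, -0.038, 0.006, -0.01, 0, 1, -0.038, 0.006, -0.01, 0, 1, -0.038, 0.006, -0.01, 0, 1, -0.038, 0.006, -0.01, 0, 1, -0.038, 0.006, -0.01, 0, 1, -0.038, 0.006, -0.01, 0, 1, -0.038, 0.006, -0.01, 0]

```text
time: 31.53
tcp_pos: [0.2607, -0.7215, 0.4497]
eef_rot: [0.636, 0.769, 0.03, -0.054]
force: [-0.6, -0.3, -3.4]
opening: 0.0279
finger_force: 30.0
```

```bash
python3 st.py
```

```text
t 31.5333 q [-1.296  0.78   0.221 -0.016  2.263 -1.496] r 0.767 [ 0.2607 -0.7215  0.4497] open 0.027868882139061652 ff 29.999493956565857 F [-0.64 -0.26 -3.39]
[[-0.186  0.982 -0.045]
 [ 0.975  0.19   0.115]
 [ 0.121 -0.023 -0.992]]
tilt 7.1 tilt az 111.5 az -70.1 y az 11.0
```

Call:
carry_out:
  targets: [1, -0.04, 0.006, -0.006, 0, 1, -0.04, 0.006, -0.006, 0, 1, -0.04, 0.006, -0.006, 0, 1, -0.04, 0.006, -0.006, 0, 1, -0.04, 0.006, -0.006, 0, 1, -0.024, 0.004, -0.003, 0]

```text
time: 32.03
tcp_pos: [0.2879, -0.8013, 0.38]
eef_rot: [0.637, 0.771, -0.003, 0.001]
force: [0.5, 1.2, -3.5]
opening: 0.0279
finger_force: 30.0
```

```bash
python3 plan.py .567,-.336,.25
```

```text
t 32.0333 q [-1.295  0.861  0.222 -0.004  2.053 -1.486] r 0.851 [ 0.2879 -0.8013  0.38  ] open 0.027926065368011673 ff 29.999470710754395 F [ 0.46  1.19 -3.49]
[[-0.189  0.982 -0.002]
 [ 0.982  0.189 -0.006]
 [-0.006 -0.003 -1.   ]]
tilt 0.4 tilt az -104.0 az -70.2 y az 10.9
14 rows of [0.0289 0.0259 0.009 ]
```

Level now (0.4°). I'll hold still for about 1.3 s to weigh it, then average the readings.

Call:
carry_out:
  targets: [1, 0, 0, 0, 0, 1, 0, 0, 0, 0, 1, 0, 0, 0, 0, 1, 0, 0, 0, 0, 1, 0, 0, 0, 0, 1, 0, 0, 0, 0, 1, 0, 0, 0, 0, 1, 0, 0, 0, 0, 1, 0, 0, 0, 0, 1, 0, 0, 0, 0, 1, 0, 0, 0, 0, 1, 0, 0, 0, 0, 1, 0, 0, 0, 0, 1, 0, 0, 0, 0, 1, 0, 0, 0, 0]

```text
time: 33.28
tcp_pos: [0.2878, -0.8007, 0.3818]
eef_rot: [0.637, 0.771, -0.003, 0.002]
force: [0.2, -0.9, -4.2]
opening: 0.028
finger_force: 30.0
```

```bash
python3 - <<'E'
from h import *
f=[]
for i in range(4):
    f.append(env.state()["force"][2]);imaging.capture("wrist")
print(np.round(f,2),np.mean(f)/9.81)
im,d=imaging.capture("side");cal=imaging.get_calibration("side")
for t in ["mat"]:
    for r in imaging.silhouettes(t,"side")[:2]:
        q=cloud(cal,d)[r["region"]&(d>0)];print(t,r["conf"],cv2.minAreaRect((q[:,:2]*1000).astype(np.float32)),np.median(q,0))
# tote as seen by the side camera, held pose check
im2,d2=imaging.capture("scene");cal=imaging.get_calibration("scene")
for r in imaging.silhouettes("mat","scene")[:2]:
    q=cloud(cal,d2)[r["region"]&(d2>0)];print("mat sc",r["conf"],cv2.minAreaRect((q[:,:2]*1000).astype(np.float32)),np.median(q,0))
cv2.imwrite("pics/hold.png",np.hstack([im2[100:400,0:400],im[100:400,240:640]]))
E
python3 plan.py .567,-.336,.25 | tail -1
```

```text
[-4.18 -2.76 -3.26 -2.83] -0.3319551787753148
mat 0.96 ((373.3485107421875, -448.1750183105469), (474.6129150390625, 177.45559692382812), 40.80497741699219) [ 0.49748492 -0.35440459  0.00572099]
mat sc 0.94 ((561.6275634765625, -334.0652770996094), (185.2296600341797, 189.51220703125), 83.78321075439453) [ 0.5771217  -0.33308239  0.00132364]
14 rows of [0.0289 0.0259 0.0091]
```

View pics/hold.png

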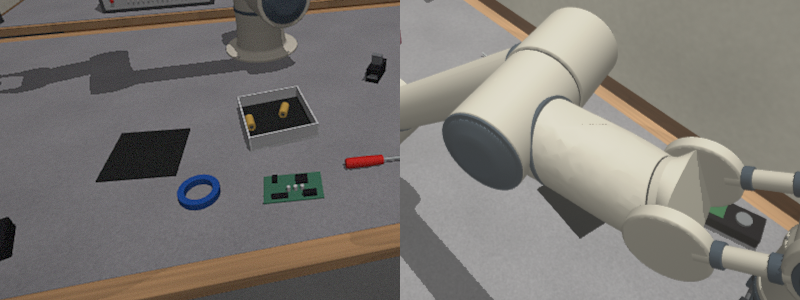

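The mean held weight is 0.33 kg, so the tote is empty. The picture shows both spacers in the tray, at (250,122) and (284,110), so no second tip is needed. Placing it on the mat at (0.563, -0.334).

Call:
carry_out:
  targets: [1, 0.0289, 0.0259, 0.009, 0, 1, 0.0289, 0.0259, 0.009, 0, 1, 0.0289, 0.0259, 0.009, 0, 1, 0.0289, 0.0259, 0.009, 0, 1, 0.0289, 0.0259, 0.009, 0, 1, 0.0289, 0.0259, 0.009, 0, 1, 0.0289, 0.0259, 0.009, 0, 1, 0.0289, 0.0259, 0.009, 0, 1, 0.0289, 0.0259, 0.009, 0, 1, 0.0289, 0.0259, 0.009, 0, 1, 0.0289, 0.0259, 0.009, 0, 1, 0.0289, 0.0259, 0.009, 0, 1, 0.0289, 0.0259, 0.009, 0, 1, 0.0289, 0.0259, 0.009, 0, 1, 0, 0, 0, 0, 1, 0, 0, 0, 0]

```text
time: 35.02
tcp_pos: [0.5654, -0.3394, 0.2534]
eef_rot: [0.636, 0.772, -0.003, 0.001]
force: [-0.1, -0.7, -2.9]
opening: 0.0276
finger_force: 30.0
```

```bash
python3 plan.py .563,-.334,.102; python3 - <<'E'
from h import *
im2,d2=imaging.capture("scene");cal=imaging.get_calibration("scene");p=cloud(cal,d2)
k=p[(d2>0)&(abs(p[...,0]-.56)<.12)&(abs(p[...,1]+.334)<.12)&(p[...,2]>.1)&(p[...,2]<.25)]
print("tote z 2% pct",np.percentile(k[:,2],[1,3,10]).round(4))
E
```

```text
t 35.0167 q [-0.628  0.52   1.217 -0.007  1.403 -0.82 ] r 0.659 [ 0.5654 -0.3394  0.2534] open 0.027579403420988573 ff 29.999519884586334 F [-0.09 -0.71 -2.91]
[[-0.192  0.981 -0.002]
 [ 0.981  0.192 -0.007]
 [-0.006 -0.003 -1.   ]]
tilt 0.4 tilt az -104.5 az -31.0 y az 11.1
4 rows of [ 0.0017 -0.0002  0.0378]
tote z 2% pct [0.1649 0.1669 0.1725]
```

Call:
carry_out:
  targets: [1, 0.0017, 0, 0.038, 0, 1, 0.0017, 0, 0.038, 0, 1, 0.0017, 0, 0.038, 0, 1, 0.0017, 0, 0.032, 0, 1, 0, 0, 0, 0, 1, 0, 0, 0.006, 0, 1, 0, 0, 0.005, 0, 1, 0, 0, 0.002, 0, 1, 0, 0, 0, 0]

```text
time: 35.82
tcp_pos: [0.5636, -0.3368, 0.0961]
eef_rot: [0.637, 0.771, -0.003, 0.003]
force: [0.4, 0.5, -3.1]
opening: 0.0276
finger_force: 30.0
```

```bash
python3 st.py
```

```text
t 35.8167 q [-0.626  0.67   1.398 -0.007  1.069 -0.812] r 0.657 [ 0.5636 -0.3368  0.0961] open 0.027583256050855643 ff 29.99940186738968 F [ 0.41  0.51 -3.12]
[[-0.188  0.982  0.001]
 [ 0.982  0.188 -0.009]
 [-0.008 -0.001 -1.   ]]
tilt 0.5 tilt az -86.3 az -30.9 y az 10.9
```

Call:
carry_out:
  targets: [1, 0.002, 0, 0.002, 0, 1, 0, 0, 0.0015, 0, 1, 0, 0, 0.001, 0, 1, 0, 0, 0, 0, 0.45, 0, 0, 0, 0, 0.45, 0, 0, 0, 0, 0, 0, 0, 0, 0, 0, 0, 0, 0, 0, 0, 0, 0, 0, 0, 0, 0, 0, 0, 0, 0, 0, 0, 0, 0]

```text
time: 36.73
tcp_pos: [0.5626, -0.334, 0.0901]
eef_rot: [0.637, 0.771, -0.003, 0.002]
force: [-0.8, 0.0, 0.3]
opening: 0.0717
finger_force: 0.0
```

```bash
python3 st.py
```

```text
t 36.7333 q [-0.624  0.675  1.406 -0.008  1.057 -0.81 ] r 0.654 [ 0.5626 -0.334   0.0901] open 0.0716561364269762 ff 0.0 F [-0.81  0.    0.29]
[[-0.189  0.982 -0.001]
 [ 0.982  0.189 -0.007]
 [-0.007 -0.003 -1.   ]]
tilt 0.4 tilt az -100.2 az -30.7 y az 10.9
```

Released. Backing straight up, then swinging clear for a final look.

Call:
carry_out:
  targets: [0, 0, 0, -0.01, 0, 0, 0, 0, -0.02, 0, 0, 0, 0, -0.04, 0, 0, 0, 0, -0.04, 0, 0, 0, 0, -0.04, 0, 0, 0, 0, -0.04, 0, 0, 0, 0, -0.04, 0, 0, 0, 0, -0.03, 0, 0, 0, 0, 0, 0]

```text
time: 37.48
tcp_pos: [0.5645, -0.3331, 0.3584]
eef_rot: [0.637, 0.771, -0.003, 0.007]
force: [0.7, -0.3, 0.3]
opening: 0.0917
finger_force: 0.0
```

```bash
python3 - <<'E'
from h import *
im,d=imaging.capture("wrist");cal=imaging.get_calibration("wrist");p=cloud(cal,d);m=(d>0)&(abs(p[...,0]-.56)<.11)&(abs(p[...,1]+.334)<.11)
for n,a,b in [("roof",.065,.078),("grip",.107,.125)]:
    w=p[m&(p[...,2]>a)&(p[...,2]<b)]
    if len(w)>20: print(n,len(w),cv2.minAreaRect((w[:,:2]*1000).astype(np.float32)),w.mean(0).round(4))
s=imaging.capture("scene")[0];cv2.imwrite("pics/end.png",np.hstack([s[100:400,0:400],cv2.resize(im,(400,250))[:,:].copy() if 0 else cv2.resize(im,(400,300))]))
E
```

```text
roof 2678 ((561.1553955078125, -333.9344787597656), (130.0287322998047, 55.05043029785156), 10.810811042785645) [ 0.5608 -0.3322  0.0672]
grip 685 ((561.0672607421875, -334.2314453125), (26.908164978027344, 43.18431091308594), 10.313873291015625) [ 0.5609 -0.3335  0.1128]
```

View pics/end.png

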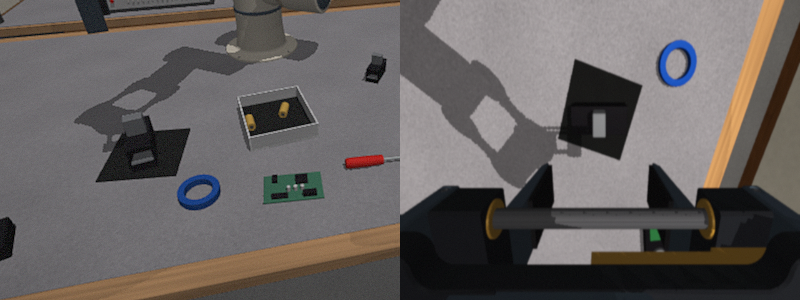

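The tote stands upright in the middle of the mat, at (140,145) on the left of the picture and (600,122) on the right. Both spacers are in the tray at (250,122) and (284,110), and nothing touches the robot.

```bash
python3 -c "
from rig import env
print(env.hand_in())"
```

```text
the job is handed in; nothing more can be done
None
```

The job is handed in at about 37.5 s: both spacers are in the tray, and the tote, weighed empty at 0.33 kg while held level (so no second tip was needed), stands upright and released in the middle of the mat.

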